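# Pin back the sprung tension arm of a vial labeller

## Task

The belt of the vial labeller is to be changed. Take the red locking pin from its blue block, swing the yellow sprung tension arm round anticlockwise (seen from above) against its spring, and while holding it there drop the pin through the arm's eye, fully home, into the locking hole in the dark strip beneath, so that the arm stays back when you let go. You have to feel for the hole: ride the pin only lightly on the strip, do not force anything, never let the arm snap back, and leave the other things on the counter alone.

Things in the scene. Friction and masses are not known exactly. Their poses are not given: they have to be found in the camera images.
- drive: Belt drive of a bench labeller, fixed: white deck, x -140 to +180 mm, y -140 to +140 mm, top 30 mm above the counter; grey housing 115 mm high over its x = 105 to 180 mm. Origin: on the counter under the tension arm's pivot; z up. Two fixed belt pulleys (42 mm dia., up to 80 mm high) at x = 45, y = +-115 mm. A dark locking strip lies on the deck (see pivot).
- pivot (a point): Centre of the arm's pivot, 58 mm above the counter. Locking strip: fixed dark steel arc, 36 mm wide, 80 mm mean radius about the pivot, top 46 mm above the counter, under the eye's whole path. Its one hole (13 mm dia., 16 mm deep, on the 80 mm radius, visible from above) is set differently each time: it comes under the eye at an arm turn somewhere between 0.58 and 1.12 rad.
- takeup (a joint): Turn of the yellow tension arm, rad: 0 at its rest stop, growing anticlockwise seen from above, end stop at 1.4. The spring always pulls it back to 0: about 4 N at the eye at rest, 6 N at 0.85 rad, 7 N at 1.4 rad.
- eye (a point): Centre of the upper mouth of the 13 mm round hole (eye) in the outer end of the yellow arm, 80 mm from the pivot; eye plate 34 x 34 x 10 mm, upper face 58 mm above the counter, under face 2 mm above the dark strip. Turns with the arm. At rest it lies at 150 degrees (anticlockwise from the drive's +x axis, about the pivot).
- holder: Blue parking block, fixed, 55 x 55 x 32 mm high, with a 13 mm hole, 27 mm deep, at its centre, in which the pin stands, its shoulder on the block's top and its tip 7 mm above the counter. Origin under its centre.
- pin: Locking pin, 50 to 85 g: steel shank 10 mm dia., 25 mm long (last 4 mm taper to 6 mm), under a flat red grip 34 mm (along its x) by 14 mm (y) by 38 mm high. Origin: at the tip, z up. Pinch it high across the 14 mm so the fingers clear the arm. Riding on the strip through the eye, its tip is 46 mm above the counter; fully home, its shoulder is on the eye plate and its tip at 33 mm.
- pin_tip (a point): Lower end of the pin's shank, on its axis.
- pin_grip (a point): Point on the pin's axis 51 mm above its tip, where to pinch the red grip (26 mm above the shoulder).
- carton: White carton 60 x 45 x 70 mm high, standing loose; a bystander. Origin under its centre.
- jar: Amber jar, 52 mm dia., 85 mm high, loose; a bystander. Origin under its centre.
- flask: Green glass bottle, 44 mm dia., 130 mm high, loose; a bystander. Origin under its centre.
- pulley: Spare aluminium pulley, 52 mm dia., 30 mm high, loose; a bystander. Origin under its centre.
- driver: Screwdriver lying loose on the counter; a bystander.
- wheel (a point): Centre of the top of the black tension wheel (48 mm dia., 85 mm above the counter) on the arm's other end, 65 mm from the pivot, opposite the eye. The hub at the pivot is 40 mm dia., up to 67 mm above the counter.
Not all that is in view belongs to the job. Leave any purple or turquoise look-alike of the pin alone.

How it is judged:
On the way, in this order (a step that is already met when the one before it is completed fails the run):
1. the pin is lifted out of its block (distance between pin_tip and holder above 0.04 m), for 0.1 s.
2. the tension arm is swung back against its spring (at least 0.5 rad) (value of joint takeup above 0.5 rad), for 0.2 s.
At the end, for the whole second after the job is handed in: The released pin stands through the eye of the arm and in the locking hole, home to within about 3.5 mm (tip at least 21.5 mm below the eye's upper face and within 5 mm of its axis), leaning less than 0.2 rad, at rest, and holds the arm back at more than 0.5 rad of turn (value of joint takeup above 0.5 rad and velocity of joint takeup between -0.05 and 0.05 rad/s and z of pin_tip in the frame of eye below -0.0215 m and horizontal distance between pin_tip and eye below 0.005 m and angle between pin's own z axis and vertical below 0.2 rad and linear speed of pin below 0.02 m/s); the robot touches nothing.
It fails at once if the pin is forced: more than 40 N in all between it and the drive, its arm and strip (contact force between pin and drive above 40 N).
It fails at once if the robot presses on the drive with more than 25 N (contact force between any of the fingers, the arm and drive above 25 N).
It fails at once if the tension arm snaps back (faster than 2.5 rad/s) (velocity of joint takeup below -2.5 rad/s).
It fails at once if a bystander is shoved more than 30 mm (distance of any of carton, jar, flask, pulley, driver from where it was at the start of the episode above 0.03 m).
It also fails if it takes over 72 s, if anything falls off the work surface, if the arm or the gripper's body presses on something with over 40 N, if the wrist force passes 120 N, or if a joint passes its speed limit or range.

## Robot

A 6-joint arm with a two-finger parallel gripper is mounted at the origin on the work surface. World frame = base frame: x ahead of the robot, y to its left, z up, the work surface at z = 0. Lengths are in m, angles in rad, forces in N, time in s.
With the tool pointing down it reaches from about 0.25 to 0.775 m from the base axis. Payload 4 kg.
Tool frame: the origin (TCP) lies midway between the tips of the shut fingers; the grasp point (between the pads) lies 19 mm behind it; z points along the fingers, y is the direction in which the jaws open and shut (so a half turn about z gives the same grasp; the last joint's range is limited). The gripper opens to 94 mm and grips with 3 to 60 N. Pads are 16 mm wide; open, the fingers measure 119 mm over their backs; the gripper's body (75 mm by 177 mm) begins 78 mm behind the grasp point.
Start: joints at [1.217, 0.087, 1.371, -0, 1.684, -0.103], TCP at [0.137, 0.533, 0.206] pointing down, gripper open.
Joint ranges: [-3.1, 3.1], [-0.76, 2.03], [0.27, 2.55], [-1.08, 4.22], [0.17, 2.65], [-2.57, 2.57]. Speed limits (rad/s): [2.79, 2.79, 3.14, 3.14, 3.14, 3.14].

## Interface

Orientations are given as [roll, pitch, yaw] about the fixed x, y, z axes, in that order (R = Rz(yaw) Ry(pitch) Rx(roll)).
In Python, from bench import robot gives the robot as it stands.
- The arm moves only by the tool drive_tool, never from a script. Its argument "series" is a list that holds one entry, the list of rows, each a list of 7 numbers: the turn, a rotation vector about the tool's x, y, z in rad, then the shift along the tool's x, y, z in cm, then the opening in per cent of the stroke, from 0 (shut) to 100 (fully open). In form: [[[rx, ry, rz, tx, ty, tz, fingers], ...]]. A call has 1 to 20 rows; each row is the pose to reach, as a shift and turn from the pose measured when the call began, along the tool's axes at that moment; what a row does not reach only later rows make up. A row lasts 1/10 s, in which the tool goes at most 50 mm and 8.59 degrees, less where a joint would pass 70% of its speed; a pose out of reach is approached as far as the arm can. A call with a gripper value outside its range is refused whole. The fingers move at their own pace and stop on an object; the grip force is fixed at half the most. Time passes only in rows, so rows that repeat a pose let the fingers close. It gives the time, the measured TCP pose, the force and the opening at its end, in the units of the state.
- robot.get_obs(): the state, without advancing time (a new reading comes with each control period).
- robot.snapshot(name): name is "scene" or "side" or "wrist"; returns a dict with "img" (480x640x3 uint8, blue, green, red), "depth" (480x640 float32, m along the optical axis (not along the pixel's ray), 0 where there is no reading), "vertical_fov" (degrees; the focal length in pixels is half the picture's height over the tangent of half this angle, whatever the lens; pixels are square), "cx", "cy" (the principal point, pixels), "dist_coeffs" ([k1, k2, p1, p2, k3] as OpenCV has them; the pictures are not rectified), "rvec" (rotation vector, rad) and "tvec" (3), from world to camera coordinates, as OpenCV has them. Camera axes: x right, y down, z forward; pixel columns grow to the right and rows downward; lengths in m; the calibration is good to about 2 mm. A picture is of the moment at which its call begins.
- robot.close_job(): hands the job in, once; it reports no verdict.
The state is a dict: "time": time; "joint_positions": joint angles; "qvel": joint speeds; "joint_torque": joint torques, N m; "tool_pos": TCP position; "ee_rot": TCP orientation; "wrist_force": force on the tool from outside, world axes, zero at the start; "wrist_torque": the same for the moment, N m; "width": finger opening in m.
Only numpy, scipy, OpenCV 4.12 (cv2) and the standard library are available. Lean on these libraries where they do the work, as an engineer would, in place of code of your own. Each camera call takes 0.05 s, during which the arm holds its last target.

## Working session

There is one attempt and no reset: what is moved stays moved. The work goes in short steps, Python scripts to look and compute and a tool call to move; the robot and the scene stay as the last step left them, time stands still between calls to the robot, and variables do not carry over. Pictures are saved under pics/ and viewed, and the job is handed in when it is done.

Besides the shell and the picture viewer there is one more tool, called after ">>>" as name([rows], argument=value, ...), one row to a line, values as JSON. drive_tool: Moves the arm, as the interface text tells. Its arguments: {"type":"object","properties":{"series":{"type":"array","items":{"type":"array","items":{"type":"array","items":{"type":"number"}}}}},"required":["series"]}

```bash
ls; mkdir -p pics
cat > h.py <<'E'
import numpy as np, cv2
from bench import robot
def snap(n,f):
    s=robot.snapshot(n); cv2.imwrite('pics/'+f,s['img']); np.savez('/tmp/'+f+'.npz',**s); return s
def load(f): return dict(np.load('/tmp/'+f+'.npz'))
def K(s):
    f=240/np.tan(np.radians(float(s['vertical_fov']))/2)
    return np.array([[f,0,float(s['cx'])],[0,f,float(s['cy'])],[0,0,1]])
def ray(s,uv):
    R=cv2.Rodrigues(np.array(s['rvec'],float))[0]; t=np.array(s['tvec'],float).ravel()
    p=cv2.undistortPoints(np.array(uv,float).reshape(-1,1,2),K(s),np.array(s['dist_coeffs'],float)).reshape(-1,2)
    d=np.c_[p,np.ones(len(p))]@R
    return -R.T@t,d
def onz(s,uv,z):
    c,d=ray(s,uv); return c+d*((z-c[2])/d[:,2])[:,None]
def dep(s,uv):
    c,d=ray(s,uv); return np.array([c+dd*s['depth'][int(v),int(u)] for dd,(u,v) in zip(d,uv)])
def proj(s,P):
    return cv2.projectPoints(np.array(P,float).reshape(-1,1,3),np.array(s['rvec'],float),np.array(s['tvec'],float),K(s),np.array(s['dist_coeffs'],float))[0].reshape(-1,2)
E
python3 - <<'E'
from h import *
o=robot.get_obs(); print(o)
for n in ['scene','side','wrist']:
    s=snap(n,n+'0.png'); print(n,ray(s,[[320,240]]),s['vertical_fov'])
E
```

```text
pics
{'time': 0.0, 'joint_positions': array([ 1.21692477e+00,  8.79442972e-02,  1.37223737e+00, -2.82468962e-07,
        1.68358094e+00, -1.03071720e-01]), 'qvel': array([-1.39000871e-05, -2.74696804e-03,  9.07037912e-04, -1.22096796e-03,
        2.39967793e-03, -9.48024822e-05]), 'joint_torque': array([-2.02814390e-04, -3.40168619e+01, -3.02425933e+01,  7.17417081e-02,
        3.27511621e-02, -1.72680684e-04]), 'tool_pos': array([0.13629969, 0.53228612, 0.20431859]), 'ee_rot': array([-3.13943419e+00, -2.22985158e-04,  2.89079255e+00]), 'wrist_force': array([ 0.4564005 ,  0.09237841, -0.61304142]), 'wrist_torque': array([0.03908221, 0.00492794, 0.03337093]), 'width': 0.09404964002050799}
scene (array([1.05274636, 0.02613037, 0.85823586]), array([[-0.55317804, -0.02693699, -0.83266631]])) 57.68693840747945
side (array([0.21826371, 0.67375224, 0.86418223]), array([[ 0.29038425, -0.63802445, -0.71350919]])) 50.46796046641715
wrist (array([0.0622212 , 0.55204234, 0.38481266]), array([[ 0.25040801, -0.07472253, -0.96529445]])) 68.66944212743105
```

View pics/scene0.png

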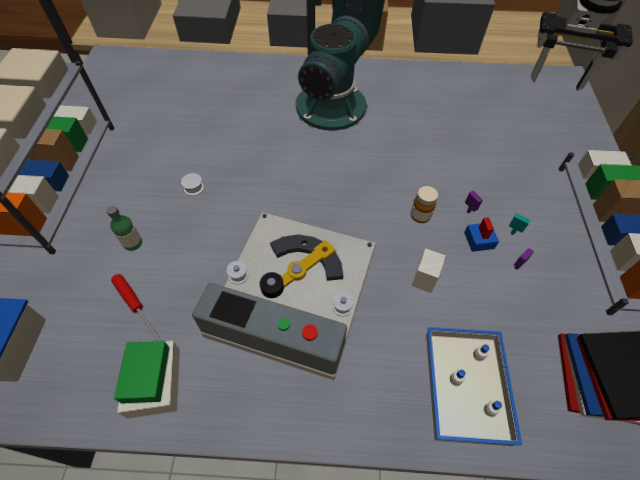

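View pics/side0.png

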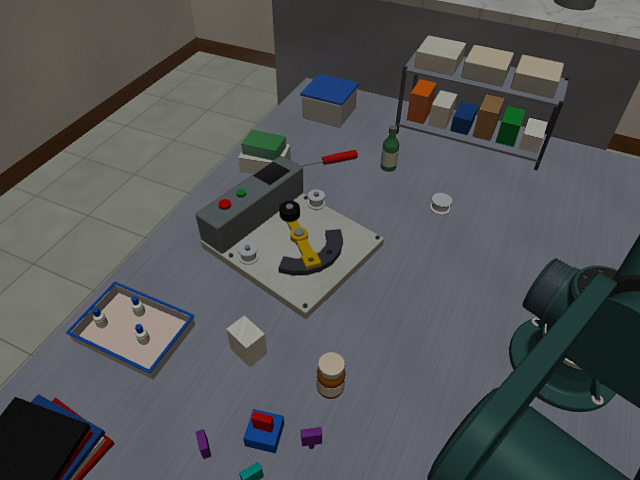

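View pics/wrist0.png

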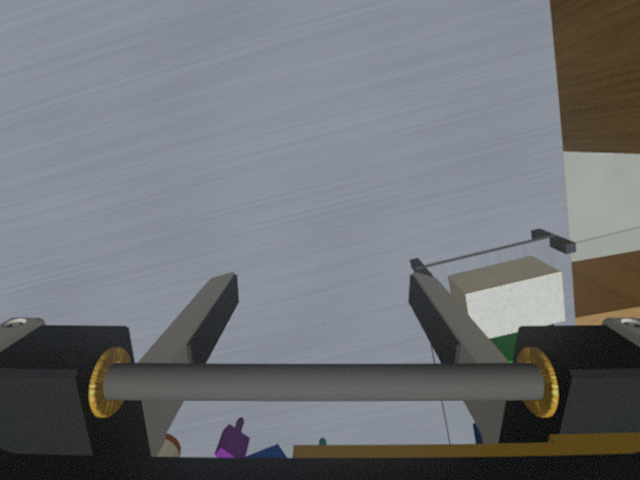

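The scene view shows the drive at about (295,275), with the yellow eye near (327,250) and a hole in the strip near (304,243). The red pin is in the blue block at (484,235). I'll zoom in on both.

Run:
```python
from h import *
s=load('scene0.png')['img']; 
cv2.imwrite('pics/z1.png',cv2.resize(s[205:325,210:390],None,fx=4.4,fy=4.4,interpolation=cv2.INTER_CUBIC)[:600,:800])
cv2.imwrite('pics/z2.png',cv2.resize(s[180:280,400:540],None,fx=5,fy=5,interpolation=cv2.INTER_CUBIC))
s=load('side0.png')['img']
cv2.imwrite('pics/z3.png',cv2.resize(s[190:310,220:380],None,fx=5,fy=5,interpolation=cv2.INTER_CUBIC))
cv2.imwrite('pics/z4.png',cv2.resize(s[390:470,190:340],None,fx=5,fy=5,interpolation=cv2.INTER_CUBIC))
```

```text
(no output)
```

View pics/z1.png

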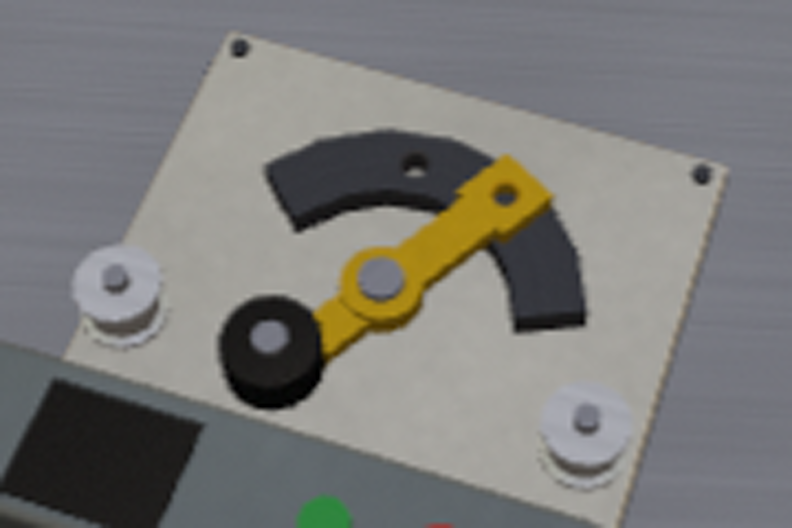

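View pics/z2.png

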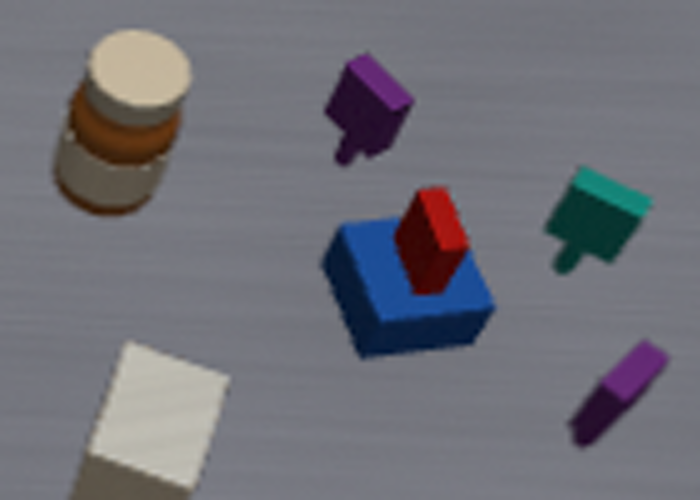

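View pics/z3.png

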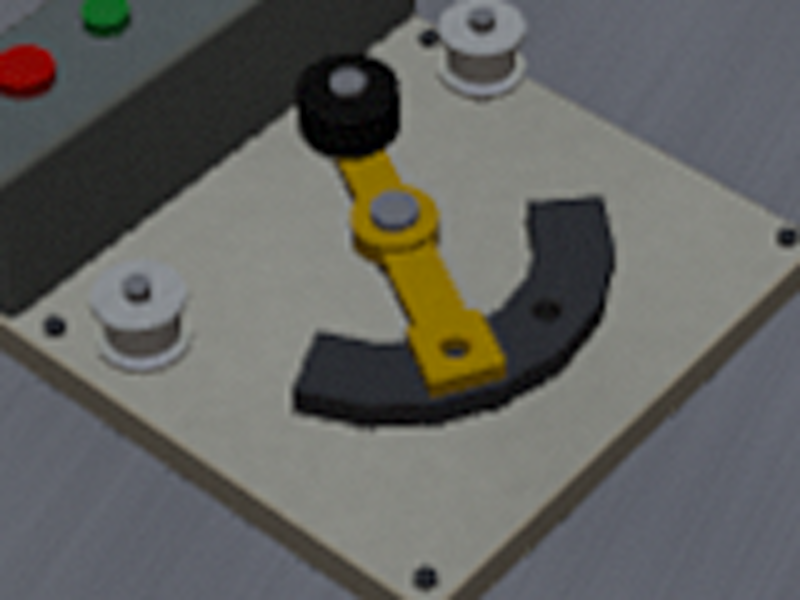

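View pics/z4.png

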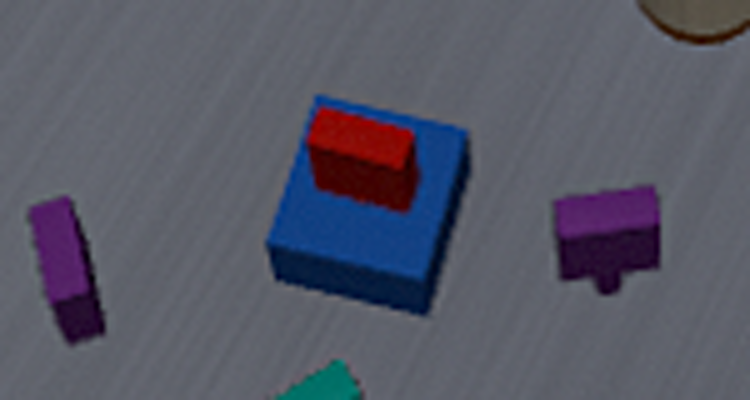

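Run:
```python
from h import *
A=load('scene0.png');B=load('side0.png')
a1=lambda p:np.array(p)/4.4+[210,205]
b1=lambda p:np.array(p)/5+[220,190]
a2=lambda p:np.array(p)/5+[400,180]
b2=lambda p:np.array(p)/5+[190,390]
for n,pa,pb,z in [('eye',(505,194),(456,347),.058),('hole',(414,164),(547,310),.046),('hub',(381,279),(395,210),.067),('screwTL/..',(240,48),(787,237),.03),('screw TR/bottom',(702,175),(425,578),.03)]:
    print(n,onz(A,[a1(pa)],z),onz(B,[b1(pb)],z))
pa=onz(A,a2([(420,187),(443,187),(468,248),(441,251)]),.070); pb=onz(B,b2([(322,107),(414,128),(408,168),(309,150)]),.070)
print(pa,pa.mean(0));print(pb,pb.mean(0))
print(onz(A,a2([(345,225),(452,213),(495,305),(382,322)]),.032), onz(B,b2([(317,95),(468,130),(424,278),(268,242)]),.032).round(3))
# bystanders via depth tops
for n,p in [('carton',(431,260)),('jar',(427,192)),('flask',(113,210)),('pulley',(192,184)),('purple',(473,198)),('blue',(480,240)),('red',(488,222)),('hubdepth',(296,268)),('eye plate',(321,255))]: print(n,dep(A,[p]))
```

```text
eye [[0.54411884 0.01205935 0.058     ]] [[0.53884013 0.01369886 0.058     ]]
hole [[ 0.52159294 -0.03516391  0.046     ]] [[ 0.51692555 -0.03316496  0.046     ]]
hub [[ 0.60144293 -0.04384531  0.067     ]] [[ 0.59548925 -0.04168333  0.067     ]]
screwTL/.. [[ 0.44298832 -0.1357708   0.03      ]] [[ 0.44149972 -0.13670071  0.03      ]]
screw TR/bottom [[0.50794979 0.11227274 0.03      ]] [[0.50622284 0.11132162 0.03      ]]
[[0.44321709 0.36568143 0.07      ]
 [0.44252552 0.37600299 0.07      ]
 [0.47576784 0.38181379 0.07      ]
 [0.47820391 0.36968266 0.07      ]] [0.45992859 0.37329522 0.07      ]
[[0.47185611 0.37105176 0.07      ]
 [0.4407854  0.36445986 0.07      ]
 [0.43594712 0.37748833 0.07      ]
 [0.46820144 0.38597217 0.07      ]] [0.45419752 0.37474303 0.07      ]
[[0.43851784 0.34388948 0.032     ]
 [0.4281762  0.39472493 0.032     ]
 [0.479214   0.40607745 0.032     ]
 [0.49200589 0.35356929 0.032     ]] [[0.488 0.353 0.032]
 [0.434 0.342 0.032]
 [0.423 0.395 0.032]
 [0.476 0.406 0.032]]
carton [[0.56393385 0.23749388 0.06996291]]
jar [[0.3909686  0.23869143 0.08626398]]
flask [[ 0.52105044 -0.43325605  0.12735041]]
pulley [[ 0.35897785 -0.32701421  0.0321464 ]]
purple [[0.37871671 0.35307236 0.05887788]]
blue [[0.47889249 0.36368544 0.03134249]]
red [[0.45524969 0.37288061 0.06956127]]
hubdepth [[ 0.6008816  -0.04511281  0.06758838]]
eye plate [[0.55831815 0.00471716 0.05572009]]
```

```bash
cat >> h.py <<'E'
from scipy.spatial.transform import Rotation as Ro
def rel(xyz,yaw,o=None):
    o=o or robot.get_obs(); R0=Ro.from_euler('xyz',o['ee_rot']); R1=Ro.from_euler('xyz',[np.pi,0,yaw])
    return np.r_[(R0.inv()*R1).as_rotvec(), R0.inv().apply(np.array(xyz)-o['tool_pos'])*100].round(3)
E
python3 - <<'E'
from h import *
print(rel([.457,.374,.2],3.34)); print(rel([.457,.374,.14],3.34))
A=load('scene0.png')
for p in [(519,220),(524,258),(473,200)]: print(dep(A,[p]))
E
```

```text
[-2.0000e-03 -1.0000e-03 -4.4900e-01 -3.4992e+01 -7.3880e+00  4.6500e-01]
[-2.0000e-03 -1.0000e-03 -4.4900e-01 -3.4993e+01 -7.3780e+00  6.4650e+00]
[[0.43738266 0.44817595 0.05967968]]
[[0.54192781 0.43696087 0.06407347]]
[[0.37872574 0.35524    0.05158263]]
```

>>> drive_tool([
  [[-0.002,-0.001,-0.1,-5,-1,0.2,100],[-0.002,-0.001,-0.2,-10,-2.1,0.3,80],[-0.002,-0.001,-0.3,-15,-3.2,0.4,60],[-0.002,-0.001,-0.4,-20,-4.2,0.5,43],[-0.002,-0.001,-0.449,-25,-5.3,0.5,43],[-0.002,-0.001,-0.449,-30,-6.3,2,43],[-0.002,-0.001,-0.449,-35,-7.38,4,43],[-0.002,-0.001,-0.449,-35,-7.38,6.4,43],[-0.002,-0.001,-0.449,-35,-7.38,6.4,43],[-0.002,-0.001,-0.449,-35,-7.38,6.4,43],[-0.002,-0.001,-0.449,-35,-7.38,6.4,43]],
])

```text
time: 1.25
tool_pos: [0.4566, 0.3752, 0.1424]
ee_rot: [3.14, 0.002, -2.942]
wrist_force: [0.3, 0.2, 0.3]
width: 0.0404
```

Run:
```python
from h import *
o=robot.get_obs(); print(o['time'],o['tool_pos'],o['ee_rot'],o['width'],o['wrist_force'],o['joint_positions'])
s=snap('wrist','w1.png'); print(ray(s,[[320,240]]))
s=snap('side','s1.png')
```

```text
1.25 [0.4565765  0.3751723  0.14236241] [ 3.14003266e+00  2.36855455e-03 -2.94182989e+00] 0.040351725471839156 [0.26461446 0.16283034 0.26681437] [ 5.91591687e-01  1.95679450e-01  1.37378691e+00  5.37262959e-04
  1.56934152e+00 -1.17896928e+00]
(array([0.38112741, 0.36028449, 0.32255799]), array([[ 0.25998123,  0.04577   , -0.9645703 ]]))
```

View pics/w1.png

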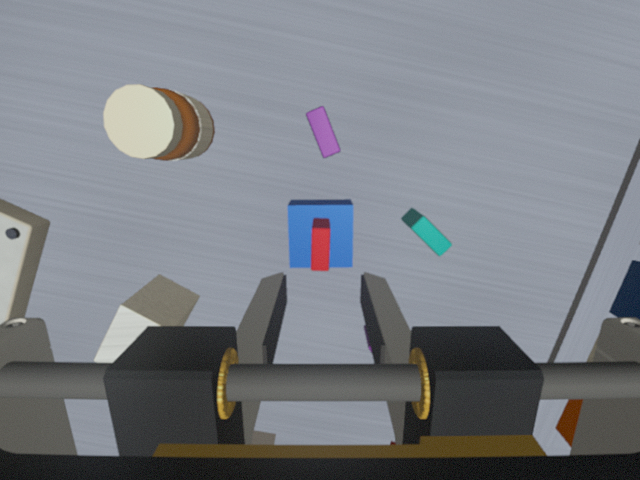

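View pics/s1.png

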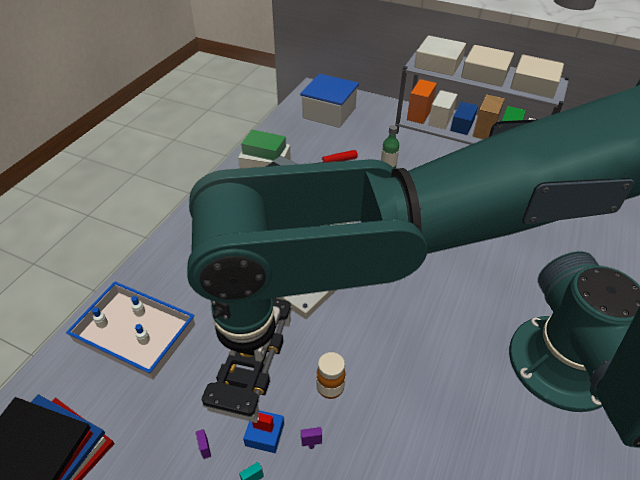

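The wrist view shows the blue block square to the tool. The pin's bright top face runs from u 311 to 330 and v about 228 to 270, centred between the fingers. I'll work out its position.

```bash
python3 - <<'E'
from h import *
s=load('w1.png'); i=s['img'].astype(int)
m=(i[...,2]>190)&(i[...,1]<80)&(i[...,0]<80); v,u=np.nonzero(m); print(u.min(),u.max(),v.min(),v.max())
c,sz,an=cv2.minAreaRect(np.c_[u,v].astype(np.float32)); print(c,sz,an)
p=onz(s,cv2.boxPoints((c,sz,an)),.07); print(p,p.mean(0))
b=(i[...,0]>150)&(i[...,1]<110)&(i[...,2]<60)&(np.arange(480)[:,None]<300); v,u=np.nonzero(b);print(u.min(),u.max(),v.min(),v.max())
print(onz(s,[(u.min(),v.min()),(u.max(),v.min()),(u.max(),v.max()),(u.min(),v.max())],.032))
for z in (.08,.039): print(rel([.457,.374,z],3.34))
E
python3 - <<'E'
import cv2
cv2.imwrite('pics/w1z.png',cv2.imread('pics/w1.png')[180:300,240:400].repeat(5,0).repeat(5,1))
E
```

```text
313 328 229 269
(320.5, 249.0) (40.0, 15.0) 90.0
[[0.44196459 0.36554171 0.07      ]
 [0.43976407 0.37640434 0.07      ]
 [0.47046755 0.38275795 0.07      ]
 [0.47273595 0.3715474  0.07      ]] [0.45623304 0.37406285 0.07      ]
291 291 205 205
[[0.43454685 0.34438322 0.032     ]
 [0.43454685 0.34438322 0.032     ]
 [0.43454685 0.34438322 0.032     ]
 [0.43454685 0.34438322 0.032     ]]
[ 2.00e-03  4.00e-03  2.00e-03  2.10e-02 -1.53e-01  6.28e+00]
[ 2.000e-03  4.000e-03  2.000e-03  3.600e-02 -1.600e-01  1.038e+01]
```

View pics/w1z.png

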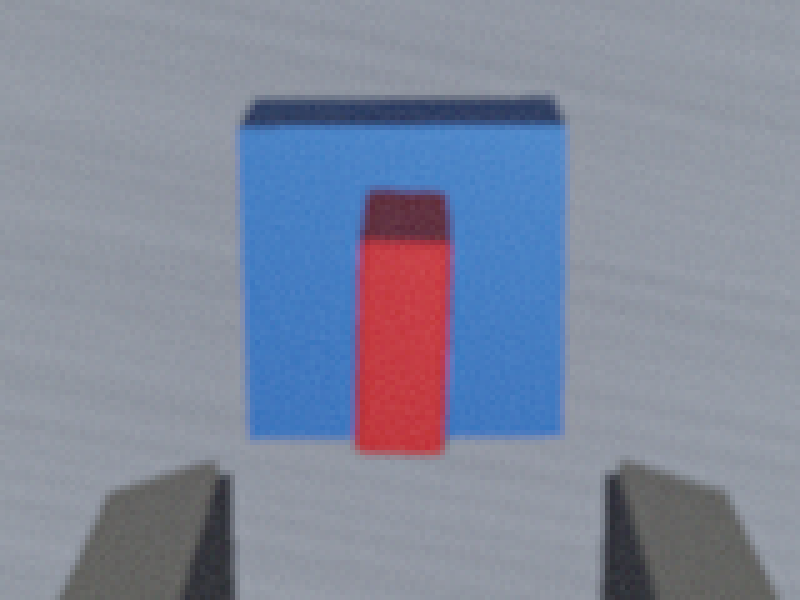

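>>> drive_tool([
  [[0.002,0.004,0.002,0.03,-0.15,3,43],[0.002,0.004,0.002,0.03,-0.15,6,43],[0.002,0.004,0.002,0.03,-0.16,8,43],[0.002,0.004,0.002,0.03,-0.16,9.5,43],[0.002,0.004,0.002,0.03,-0.16,10.35,43],[0.002,0.004,0.002,0.03,-0.16,10.35,43],[0.002,0.004,0.002,0.03,-0.16,10.35,43],[0.002,0.004,0.002,0.03,-0.16,10.35,43]],
])

```text
time: 2.15
tool_pos: [0.458, 0.3747, 0.041]
ee_rot: [3.141, 0.002, -2.943]
wrist_force: [-0.4, 0.6, 0.6]
width: 0.0402
```

Run:
```python
from h import *
o=robot.get_obs(); print(o['tool_pos'],o['ee_rot'],o['wrist_force'])
s=snap('wrist','w2.png'); print(rel([.4563,.374,.039],3.34))
```

```text
[0.45798048 0.37468233 0.04098098] [ 3.14066577e+00  2.28856781e-03 -2.94332712e+00] [-0.41448882  0.55057365  0.61109423]
[ 0.001  0.002 -0.     0.17  -0.028  0.182]
```

View pics/w2.png

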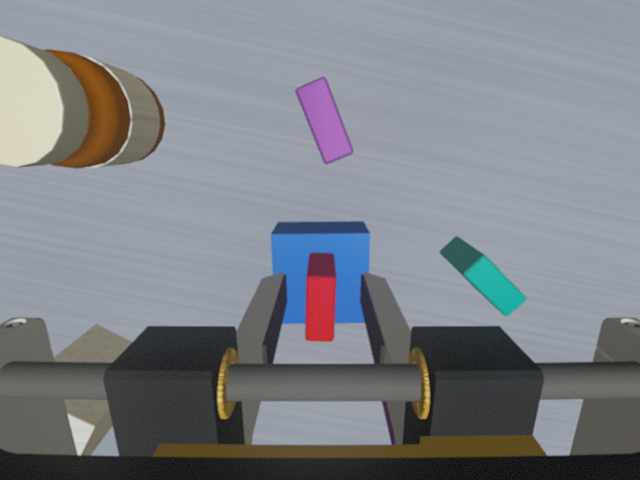

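The pin is centred between the fingers, at u≈321 against a finger midpoint of 323. Closing.

>>> drive_tool([
  [[0.001,0.002,0,0.17,-0.03,0.2,30],[0.001,0.002,0,0.17,-0.03,0.2,20],[0.001,0.002,0,0.17,-0.03,0.2,12],[0.001,0.002,0,0.17,-0.03,0.2,0],[0.001,0.002,0,0.17,-0.03,0.2,0],[0.001,0.002,0,0.17,-0.03,0.2,0],[0.001,0.002,0,0.17,-0.03,0.2,0]],
])

```text
time: 2.9
tool_pos: [0.4564, 0.3739, 0.0389]
ee_rot: [-3.141, 0.0, -2.943]
wrist_force: [0.4, -0.4, 0.9]
width: 0.0137
```

Run:
```python
from h import *
o=robot.get_obs(); print(o['tool_pos'],o['ee_rot'],o['wrist_force'],o['wrist_torque'],o['width'])
s=snap('wrist','w3.png'); print(rel([.4563,.374,.14],3.34))
```

```text
[0.45637543 0.37390539 0.03890608] [-3.14125664e+00  1.56785400e-04 -2.94336944e+00] [ 0.40608843 -0.44548251  0.87410358] [-0.08434011 -0.02152072 -0.06429024] 0.013678707845768984
[-0.000e+00  0.000e+00 -0.000e+00  5.000e-03  1.000e-02 -1.011e+01]
```

>>> drive_tool([
  [[0,0,0,0,0,-1,0],[0,0,0,0,0,-2,0],[0,0,0,0,0,-3.5,0],[0,0,0,0,0,-5.5,0],[0,0,0,0,0,-8,0],[0,0,0,0,0,-10,0],[0,0,0,0,0,-10,0],[0,0,0,0,0,-10,0]],
])

```text
time: 3.75
tool_pos: [0.4566, 0.3742, 0.1399]
ee_rot: [3.141, 0.002, -2.943]
wrist_force: [-0.4, 0.1, -0.3]
width: 0.0139
```

Run:
```python
from h import *
o=robot.get_obs(); print(o['tool_pos'],o['ee_rot'],o['wrist_force'],o['width'])
for n in ['side','scene','wrist']: snap(n,n+'4.png')
a=cv2.imread('pics/scene4.png');b=cv2.imread('pics/side4.png')
print(proj(load('scene4.png'),[o['tool_pos']]),proj(load('side4.png'),[o['tool_pos']]))
# above eye: yaw 2.368
print(rel([.5415,.0129,.14],2.368))
```

```text
[0.45664008 0.37417127 0.13986639] [ 3.14113682e+00  1.89618589e-03 -2.94330859e+00] [-0.39463577  0.06843035 -0.31344802] 0.01391189634471202
[[499.75088495 202.89728017]] [[258.0002627 396.6582893]]
[-3.0000e-03 -2.0000e-03  9.7200e-01 -1.3240e+00 -3.7038e+01 -2.2000e-01]
```

View pics/scene4.png

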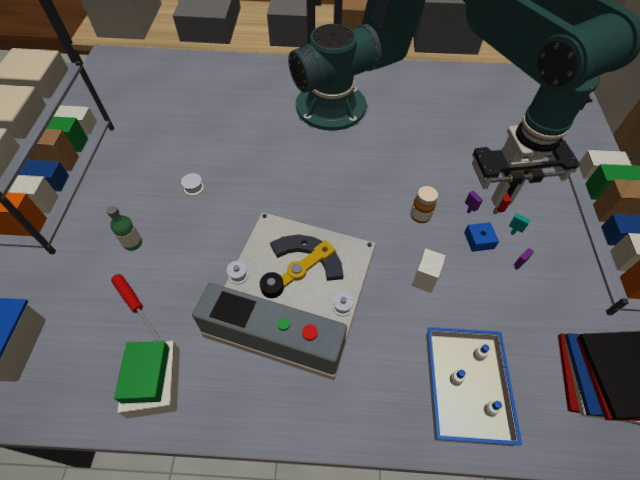

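View pics/side4.png

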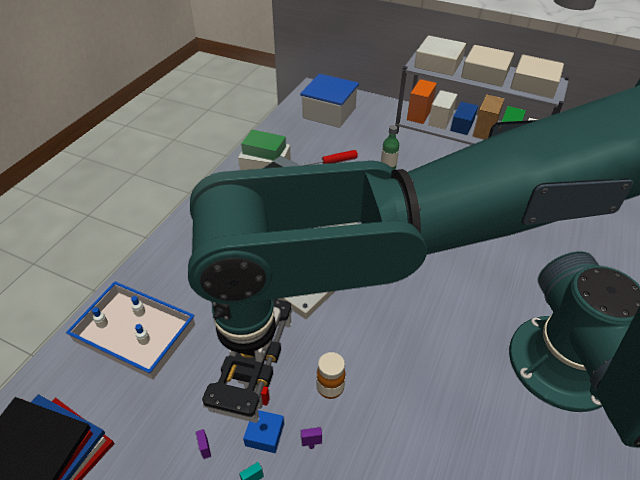

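View pics/wrist4.png

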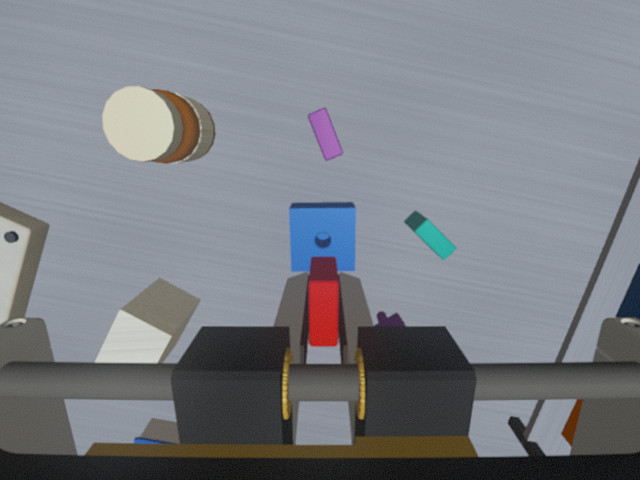

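>>> drive_tool([
  [[0,0,0.1,-0.1,-3,-0.2,0],[0,0,0.2,-0.3,-7,-0.2,0],[0,0,0.3,-0.5,-11,-0.2,0],[0,0,0.4,-0.6,-15,-0.2,0],[-0.001,-0.001,0.5,-0.7,-19,-0.2,0],[-0.001,-0.001,0.6,-0.9,-23,-0.2,0],[-0.002,-0.001,0.7,-1,-27,-0.2,0],[-0.002,-0.001,0.8,-1.2,-31,-0.2,0],[-0.003,-0.002,0.9,-1.3,-35,-0.2,0],[-0.003,-0.002,0.972,-1.32,-37,-0.2,0],[-0.003,-0.002,0.972,-1.32,-37.04,-0.2,0],[-0.003,-0.002,0.972,-1.32,-37.04,-0.2,0],[-0.003,-0.002,0.972,-1.32,-37.04,-0.2,0]],
])

```text
time: 5.2
tool_pos: [0.5409, 0.014, 0.1391]
ee_rot: [3.142, -0.001, 2.37]
wrist_force: [-0.1, 0.6, -1.0]
width: 0.0139
```

Run:
```python
from h import *
o=robot.get_obs(); print(o['tool_pos'],o['ee_rot'],o['wrist_force'],o['width'])
for n in ['side','scene','wrist']: snap(n,n+'5.png')
cv2.imwrite('pics/z5a.png',cv2.resize(cv2.imread('pics/scene5.png')[170:290,230:390],None,fx=5,fy=5,interpolation=cv2.INTER_CUBIC))
cv2.imwrite('pics/z5b.png',cv2.resize(cv2.imread('pics/side5.png')[160:280,220:380],None,fx=5,fy=5,interpolation=cv2.INTER_CUBIC))
print(rel([.5415,.0129,.14],2.368))
```

```text
[0.54091249 0.01397355 0.13912089] [ 3.14150387e+00 -1.38027642e-03  2.36974591e+00] [-0.11172528  0.64620128 -0.97336866] 0.01385010999295234
[ 0.    -0.     0.002 -0.105 -0.063 -0.034]
```

View pics/z5a.png

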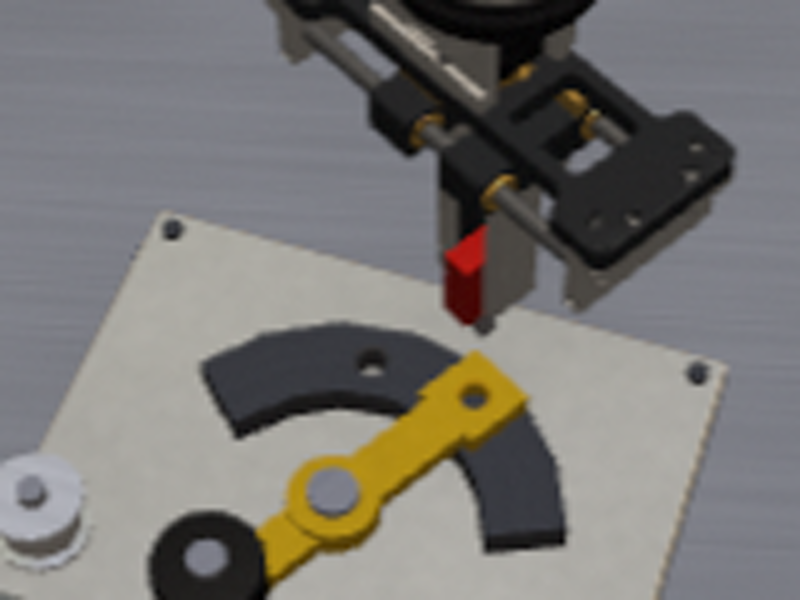

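View pics/z5b.png

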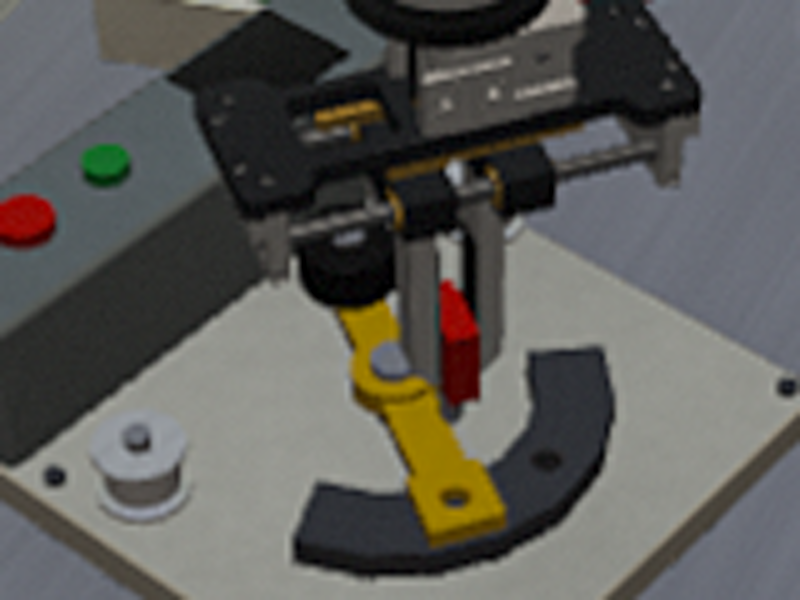

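View pics/wrist5.png

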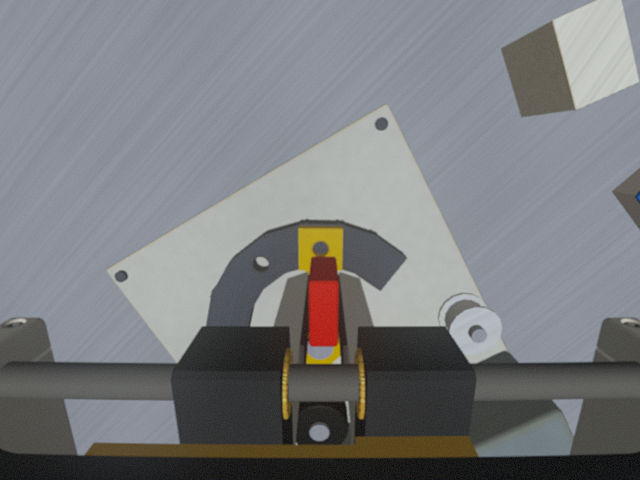

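The wrist view shows the eye at about (320,248) and the strip hole at (261,264). The side and scene views show the pin upright above the eye.

Run:
```python
from h import *
s=load('wrist5.png'); i=s['img']
cv2.imwrite('pics/z5w.png',cv2.resize(i[205:285,220:380],None,fx=5,fy=5,interpolation=cv2.INTER_CUBIC))
print(onz(s,[(320.5,248)],.058),onz(s,[(261,264)],.046))
print(rel([.5415,.0129,.099],2.368))
```

```text
[[0.54003141 0.01238924 0.058     ]] [[ 0.51819954 -0.03485931  0.046     ]]
[ 0.000e+00 -0.000e+00  2.000e-03 -1.060e-01 -6.500e-02  4.066e+00]
```

View pics/z5w.png

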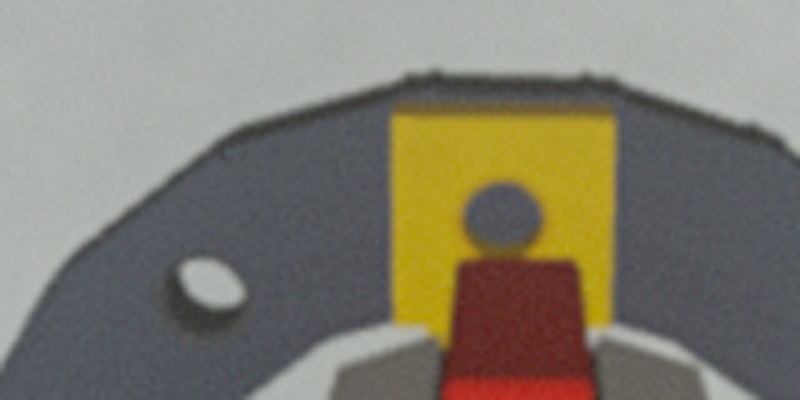

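>>> drive_tool([
  [[0,0,0,-0.06,-0.05,1.5,0],[0,0,0,-0.08,-0.05,3,0],[0,0,0,-0.08,-0.05,4.1,0],[0,0,0,-0.08,-0.05,4.1,0],[0,0,0,-0.08,-0.05,4.1,0]],
])

```text
time: 5.85
tool_pos: [0.541, 0.0132, 0.0978]
ee_rot: [-3.141, -0.002, 2.37]
wrist_force: [0.2, 0.4, -0.3]
width: 0.0139
```

Run:
```python
from h import *
o=robot.get_obs(); print(o['tool_pos'],o['ee_rot'],o['wrist_force'],o['width'])
for n in ['side','scene','wrist']: snap(n,n+'6.png')
a=cv2.resize(cv2.imread('pics/scene6.png')[215:275,280:360],None,fx=5,fy=5,interpolation=cv2.INTER_CUBIC)
b=cv2.resize(cv2.imread('pics/side6.png')[220:280,270:350],None,fx=5,fy=5,interpolation=cv2.INTER_CUBIC)
c=cv2.resize(cv2.imread('pics/wrist6.png')[215:275,270:350],None,fx=5,fy=5,interpolation=cv2.INTER_CUBIC)
cv2.imwrite('pics/z6.png',np.vstack([np.hstack([a,b]),np.hstack([c,c*0])]))
```

```text
[0.54099491 0.01321844 0.0978077 ] [-3.14108361e+00 -1.50074990e-03  2.37003113e+00] [ 0.23474616  0.39818677 -0.27164902] 0.013858674187480928
```

View pics/z6.png

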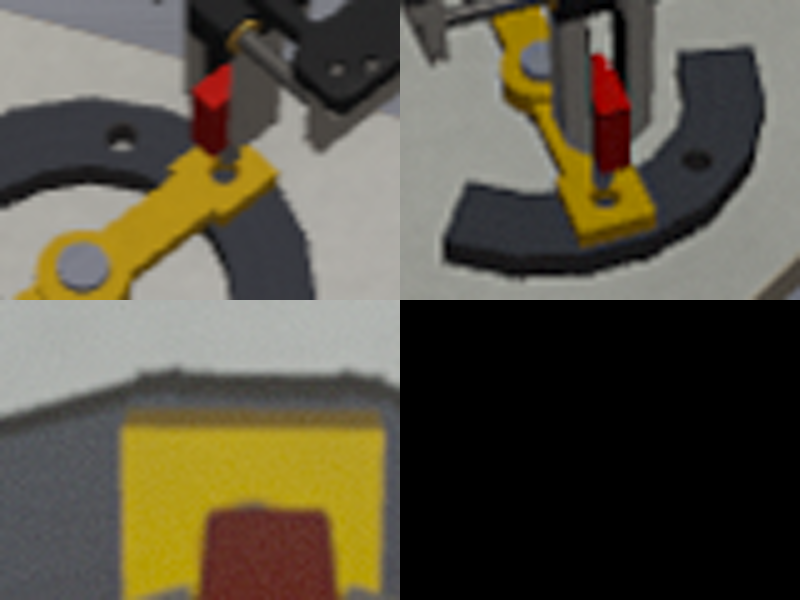

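```bash
python3 - <<'E'
from h import *
for n,off,eye,tip in [('scene',(280,215),(224,174),(229,160)),('side',(270,220),(604-400,198),(602-400,190))]:
    s=load(n+'6.png'); f=lambda p:np.array(p)/5+off
    e=onz(s,[f(eye)],.058)[0]
    print(n,e, (proj(s,[e,e+[0,0,.0078],e+[.002,0,.0078],e+[0,.002,.0078],[.541,.0132,.0658]])-off)*5)
E
python3 - <<'E'
import cv2
a=cv2.imread('pics/scene6.png')[235:260,310:340].repeat(13,0).repeat(13,1)
b=cv2.imread('pics/side6.png')[245:270,296:326].repeat(13,0).repeat(13,1)
import numpy as np
cv2.imwrite('pics/z6b.png',np.hstack([a,b]))
E
```

```text
scene [0.54593674 0.01221936 0.058     ] [[224.         174.        ]
 [224.31862745 164.32813609]
 [224.06271164 168.22985476]
 [228.94535307 164.58906379]
 [227.20960426 154.86430341]]
side [0.53936318 0.01458717 0.058     ] [[204.         198.        ]
 [203.90660566 185.66955944]
 [199.6731091  184.18732307]
 [201.8700575  188.80022569]
 [201.85346243 182.29109528]]
```

View pics/z6b.png

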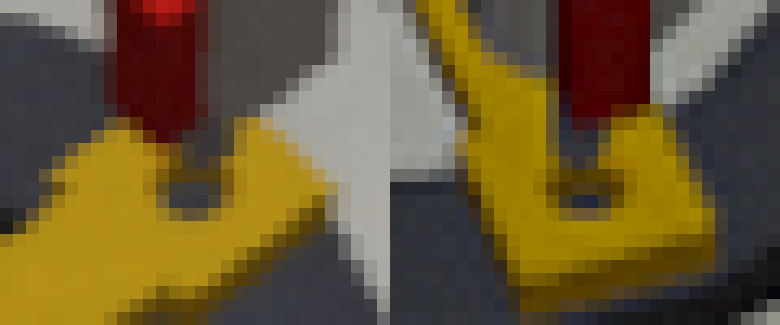

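Run:
```python
from h import *
for f,tcp in [('w3.png',[.4564,.3739,.0389]),('wrist4.png',[.4566,.3742,.1399]),('wrist5.png',[.5409,.014,.1391]),('wrist6.png',[.541,.0132,.0978])]:
    s=load(f); i=s['img'].astype(int); R=cv2.Rodrigues(s['rvec'])[0]
    m=(i[...,2]>170)&(i[...,1]<80)&(i[...,0]<80)&(np.arange(480)[:,None]<352); m[:, :280]=0;m[:,370:]=0
    v,u=np.nonzero(m); print(f,u.min(),u.max(),v.min(),v.max())
    # far edge of the top face (v.min): tool +x end of grip at 17 mm
    p=onz(s,[((u.min()+u.max()+1)/2,v.min())],tcp[2]+.031)[0]
    yaw=3.34 if tcp[1]>.1 else 2.37
    d=(p-tcp)[:2]; ex=np.array([np.cos(yaw),np.sin(yaw)]); ey=np.array([np.sin(yaw),-np.cos(yaw)])
    print('tool x',d@ex-.017,'tool y',d@ey)
```

```text
w3.png 309 337 282 345
tool x -0.0007874342683448603 tool y 0.0009635538658677381
wrist4.png 310 337 282 345
tool x 0.001074102147874522 tool y 0.0007117301274441539
wrist5.png 310 336 282 345
tool x -0.0006678600684337892 tool y 0.00037463493663076757
wrist6.png 310 336 282 345
tool x -0.0016304850012906612 tool y 0.0006249557512523928
```

>>> drive_tool([
  [[0,0,0,-0.03,0.02,0.4,0],[0,0,0,-0.03,0.02,0.7,0],[0,0,0,-0.03,0.02,0.85,0],[0,0,0,-0.03,0.02,0.95,0],[0,0,0,-0.03,0.02,1.0,0]],
])

```text
time: 6.5
tool_pos: [0.5423, 0.013, 0.0892]
ee_rot: [3.14, 0.001, 2.37]
wrist_force: [0.1, -0.1, -0.4]
width: 0.0141
```

>>> drive_tool([
  [[0,0,0,0,0,0.1,0],[0,0,0,0,0,0.2,0],[0,0,0,0,0,0.3,0],[0,0,0,0,0,0.3,0]],
])

```text
time: 6.9
tool_pos: [0.5422, 0.0128, 0.0863]
ee_rot: [3.141, 0.001, 2.37]
wrist_force: [0.8, 0.0, 0.0]
width: 0.014
```

Run:
```python
from h import *
o=robot.get_obs(); print(o['tool_pos'],o['wrist_force'],o['wrist_torque'],o['joint_torque'])
for n in ['side','scene']: snap(n,n+'7.png')
a=cv2.imread('pics/scene7.png')[225:265,300:345].repeat(8,0).repeat(8,1)
b=cv2.imread('pics/side7.png')[235:275,286:331].repeat(8,0).repeat(8,1)
cv2.imwrite('pics/z7.png',np.hstack([a,b]))
```

```text
[0.54222338 0.01278932 0.08625019] [0.77241305 0.01401381 0.03643601] [-0.17893664  0.1224535   0.03021348] [ 3.77426455e-01 -3.41484869e+01 -2.90002567e+01  2.99976971e-01
 -6.79839612e-02 -4.10075227e-04]
```

View pics/z7.png

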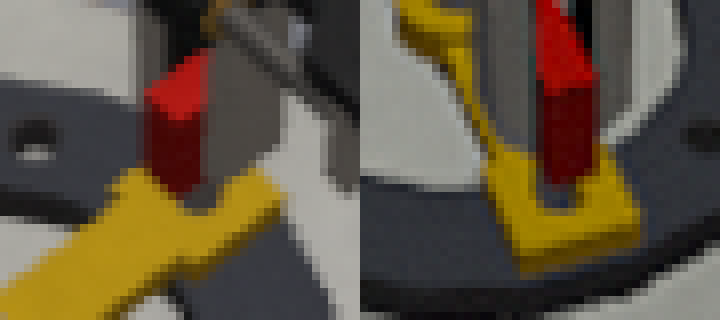

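>>> drive_tool([
  [[0,0,0,0,0,0.15,0],[0,0,0,0,0,0.3,0],[0,0,0,0,0,0.4,0],[0,0,0,0,0,0.4,0]],
])

```text
time: 7.4
tool_pos: [0.5419, 0.0125, 0.0819]
ee_rot: [-3.142, 0.001, 2.37]
wrist_force: [-0.4, -1.6, -0.5]
width: 0.0139
```

>>> drive_tool([
  [[0,0,0,0,0,0.1,0],[0,0,0,0,0,0.2,0],[0,0,0,0,0,0.25,0],[0,0,0,0,0,0.25,0]],
])

```text
time: 7.8
tool_pos: [0.5419, 0.0125, 0.0793]
ee_rot: [-3.141, 0.001, 2.37]
wrist_force: [-1.2, -1.9, -0.4]
width: 0.0139
```

>>> drive_tool([
  [[0,0,-0.03,0,-0.24,0,0],[0,0,-0.06,-0.01,-0.48,0,0],[0,0,-0.1,-0.04,-0.79,0,0],[0,0,-0.15,-0.09,-1.19,0,0],[0,0,-0.2,-0.16,-1.58,0,0],[0,0,-0.2,-0.16,-1.58,0,0]],
])

```text
time: 8.4
tool_pos: [0.5328, 0.002, 0.0793]
ee_rot: [3.137, 0.0, 2.57]
wrist_force: [1.9, 3.9, -2.1]
width: 0.0139
```

```bash
cat > st.py <<'E'
from h import *
def st():
    o=robot.get_obs(); c=np.array([.5985,-.0428]); d=o['tool_pos'][:2]-c; a=np.arctan2(d[1],d[0])
    er=d/np.linalg.norm(d); et=np.array([-er[1],er[0]]); f=o['wrist_force']
    print('t %.2f R %.4f ang %.4f turn %.3f z %.4f'%(o['time'],np.linalg.norm(d),a,a-2.368,o['tool_pos'][2]),'F rad %.1f tan %.1f z %.1f'%(f[:2]@er,f[:2]@et,f[2]),'rot',o['ee_rot'],'w',o['width'],'tau',o['wrist_torque'])
    return o
def path(turns,dz=0,R=.0795):
    for t in turns:
        a=2.368+t; print(t,rel([.5985+R*np.cos(a),-.0428+R*np.sin(a),robot.get_obs()['tool_pos'][2]+dz],a))
E
python3 - <<'E'
from st import *
o=st()
for n in ['side']: snap(n,n+'8.png')
cv2.imwrite('pics/z8.png',cv2.resize(cv2.imread('pics/side8.png')[180:290,250:370],None,fx=5,fy=5,interpolation=cv2.INTER_CUBIC))
path([.25,.3,.35,.4,.45,.5,.55])
E
```

```text
t 8.40 R 0.0795 ang 2.5432 turn 0.175 z 0.0793 F rad 0.7 tan -4.3 z -2.1 rot [3.13719790e+00 2.58090194e-04 2.56991760e+00] w 0.013901832263655226 tau [ 0.94196942 -0.4241591   0.00442365]
0.25 [ 0.004  0.    -0.049 -0.001 -0.581 -0.002]
0.3 [ 0.004  0.    -0.099 -0.031 -0.977 -0.004]
0.35 [ 4.000e-03  1.000e-03 -1.490e-01 -8.000e-02 -1.372e+00 -5.000e-03]
0.4 [ 4.000e-03  1.000e-03 -1.990e-01 -1.490e-01 -1.763e+00 -7.000e-03]
0.45 [ 4.000e-03  1.000e-03 -2.490e-01 -2.370e-01 -2.151e+00 -8.000e-03]
0.5 [ 4.000e-03  1.000e-03 -2.990e-01 -3.440e-01 -2.533e+00 -1.000e-02]
0.55 [ 4.00e-03  1.00e-03 -3.49e-01 -4.71e-01 -2.91e+00 -1.10e-02]
```

View pics/z8.png

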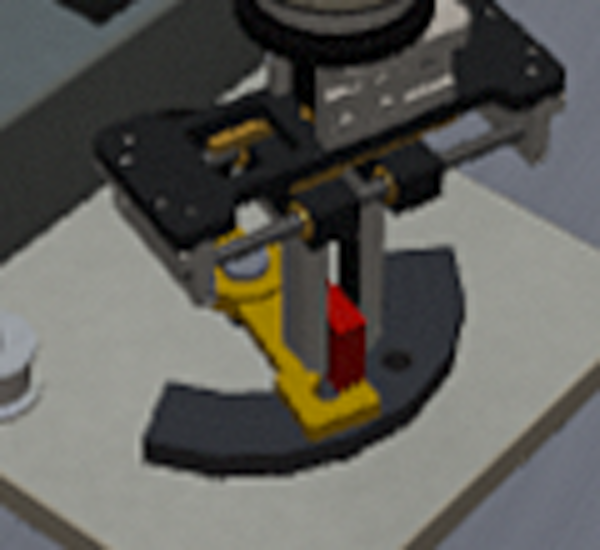

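The arm is turning with the pin under about 4 N of tangential force, as expected. Continuing to about 0.55 rad.

>>> drive_tool([
  [[0.004,0,-0.05,0,-0.58,0,0],[0.004,0,-0.1,-0.03,-0.98,0,0],[0.004,0,-0.15,-0.08,-1.37,0,0],[0.004,0,-0.2,-0.15,-1.76,0,0],[0.004,0,-0.25,-0.24,-2.15,0,0],[0.004,0,-0.3,-0.34,-2.53,0,0],[0.004,0,-0.35,-0.47,-2.91,0,0],[0.004,0,-0.35,-0.47,-2.91,0,0]],
])

```text
time: 9.25
tool_pos: [0.5207, -0.0238, 0.0792]
ee_rot: [3.139, -0.001, 2.918]
wrist_force: [-1.2, 4.7, 0.5]
width: 0.0136
```

Run:
```python
from st import *
o=st()
for n in ['side','scene','wrist']: snap(n,n+'9.png')
a=cv2.resize(cv2.imread('pics/scene9.png')[215:275,270:350],None,fx=5,fy=5,interpolation=cv2.INTER_CUBIC)
b=cv2.resize(cv2.imread('pics/side9.png')[210:270,290:370],None,fx=5,fy=5,interpolation=cv2.INTER_CUBIC)
c=cv2.resize(cv2.imread('pics/wrist9.png')[215:275,260:380],None,fx=5,fy=5,interpolation=cv2.INTER_CUBIC)
cv2.imwrite('pics/z9.png',np.vstack([np.hstack([a,b]),np.hstack([c,c[:,:200]*0])]))
path([.6,.62,.64,.66,.68,.7])
```

```text
t 9.25 R 0.0801 ang 2.9018 turn 0.534 z 0.0792 F rad 2.3 tan -4.3 z 0.5 rot [ 3.13930919e+00 -5.82119179e-04  2.91837047e+00] w 0.013551918066031326 tau [ 1.07955359  0.14265976 -0.00558471]
0.6 [ 0.002 -0.001 -0.05  -0.07  -0.528 -0.001]
0.62 [ 0.002 -0.    -0.07  -0.08  -0.686 -0.001]
0.64 [ 0.002 -0.    -0.09  -0.093 -0.845 -0.002]
0.66 [ 0.002 -0.    -0.11  -0.109 -1.003 -0.002]
0.68 [ 0.002 -0.    -0.13  -0.128 -1.161 -0.002]
0.7 [ 0.002 -0.    -0.15  -0.15  -1.318 -0.002]
```

View pics/z9.png

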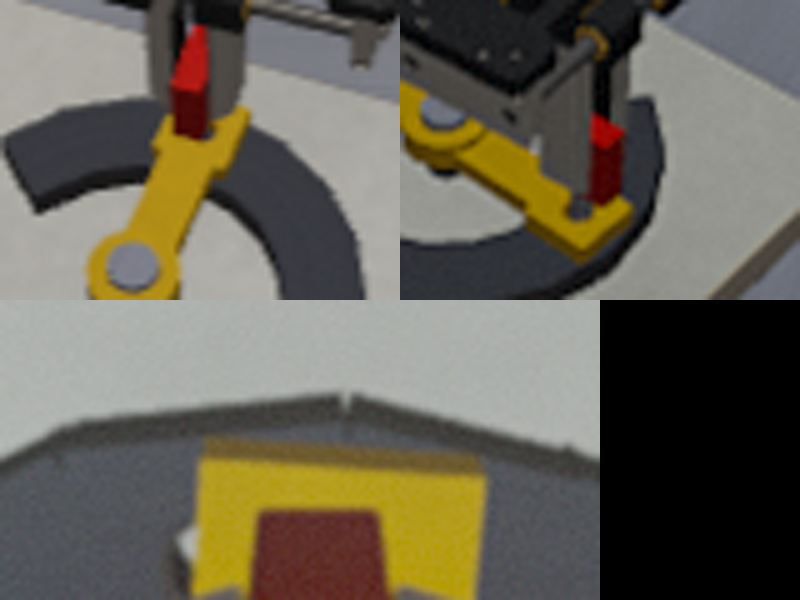

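>>> drive_tool([
  [[0.002,0,-0.04,-0.03,-0.45,0,0],[0.002,0,-0.07,-0.04,-0.75,0,0],[0.002,0,-0.1,-0.05,-1.0,0,0],[0.002,0,-0.137,-0.07,-1.2,0,0],[0.002,0,-0.137,-0.07,-1.2,0,0],[0.002,0,-0.137,-0.07,-1.2,0,0]],
])

```text
time: 10.0
tool_pos: [0.5185, -0.0344, 0.0792]
ee_rot: [3.14, -0.001, 3.053]
wrist_force: [-0.7, 5.5, 0.2]
width: 0.0139
```

Run:
```python
from st import *
o=st()
for n in ['side','scene','wrist']: snap(n,n+'10.png')
a=cv2.resize(cv2.imread('pics/scene10.png')[215:275,270:350],None,fx=5,fy=5,interpolation=cv2.INTER_CUBIC)
b=cv2.resize(cv2.imread('pics/side10.png')[210:270,290:370],None,fx=5,fy=5,interpolation=cv2.INTER_CUBIC)
c=cv2.resize(cv2.imread('pics/wrist10.png')[215:275,260:380],None,fx=5,fy=5,interpolation=cv2.INTER_CUBIC)
cv2.imwrite('pics/z10.png',np.vstack([np.hstack([a,b]),np.hstack([c,c[:,:200]*0])]))
print(rel([.5195,-.0347,.0792],3.039))
```

```text
t 10.00 R 0.0805 ang 3.0369 turn 0.669 z 0.0792 F rad 1.2 tan -5.4 z 0.2 rot [ 3.13965948e+00 -1.35324891e-03  3.05329719e+00] w 0.013898611473876046 tau [ 1.11739069  0.16622268 -0.06087764]
[ 0.002 -0.001  0.014 -0.106 -0.026 -0.003]
```

View pics/z10.png

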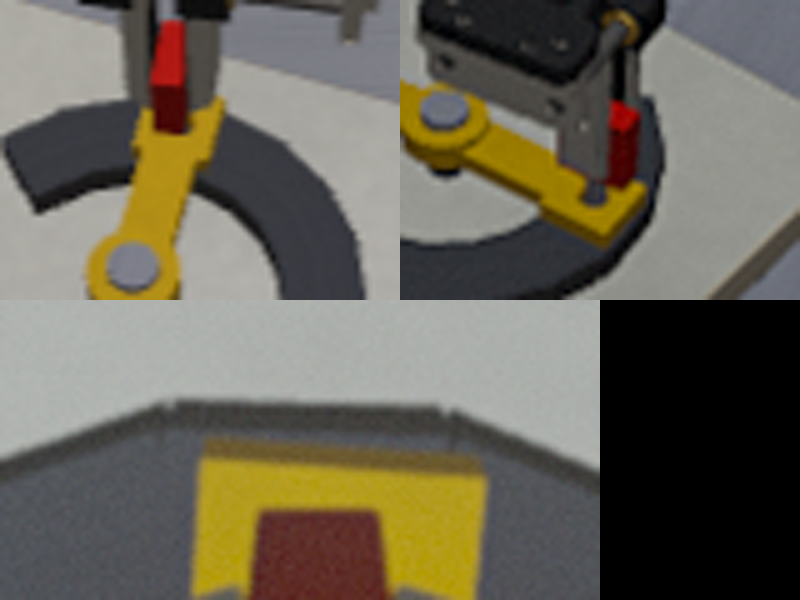

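>>> drive_tool([
  [[0.002,0,0,0,-0.12,0.1,0],[0.002,0,0,0,-0.12,0.2,0],[0.002,0,0,0,-0.12,0.2,0]],
])

```text
time: 10.45
tool_pos: [0.5188, -0.0343, 0.0777]
ee_rot: [3.14, -0.0, 3.052]
wrist_force: [-0.2, 5.3, 1.6]
width: 0.0134
```

Run:
```python
from st import *
o=st()
```

```text
t 10.45 R 0.0801 ang 3.0355 turn 0.668 z 0.0777 F rad 0.7 tan -5.2 z 1.6 rot [ 3.13963246e+00 -4.98204856e-04  3.05207085e+00] w 0.013432451721859409 tau [ 1.13120839  0.0196217  -0.00118887]
```

>>> drive_tool([
  [[0.002,0,0,0,-0.12,0.1,0],[0.002,0,0,0,-0.12,0.15,0],[0.002,0,0,0,-0.12,0.15,0]],
])

```text
time: 10.75
tool_pos: [0.5189, -0.0343, 0.0768]
ee_rot: [3.14, -0.0, 3.051]
wrist_force: [-1.2, 4.6, 1.5]
width: 0.0138
```

Run:
```python
from st import *
o=st()
```

```text
t 10.75 R 0.0800 ang 3.0347 turn 0.667 z 0.0768 F rad 1.7 tan -4.4 z 1.5 rot [ 3.13958028e+00 -1.80559667e-04  3.05076496e+00] w 0.013838078563343912 tau [ 1.11951356  0.14127377 -0.03516951]
```

>>> drive_tool([
  [[0.002,0,0,0,-0.12,0.1,0],[0.002,0,0,0,-0.12,0.2,0],[0.002,0,0,0,-0.12,0.2,0]],
])

```text
time: 11.05
tool_pos: [0.519, -0.0342, 0.0753]
ee_rot: [3.14, -0.0, 3.049]
wrist_force: [-0.2, 5.3, 1.8]
width: 0.014
```

Run:
```python
from st import *
o=st()
```

```text
t 11.05 R 0.0800 ang 3.0336 turn 0.666 z 0.0753 F rad 0.7 tan -5.3 z 1.8 rot [ 3.13952476e+00 -2.40072308e-05  3.04946339e+00] w 0.013958295832971956 tau [ 1.12844972  0.14085306 -0.00747816]
```

>>> drive_tool([
  [[0.002,0,0,0,-0.13,0.15,0],[0.002,0,0,0,-0.13,0.3,0],[0.002,0,0,0,-0.13,0.4,0]],
])

```text
time: 11.35
tool_pos: [0.519, -0.0347, 0.072]
ee_rot: [3.141, 0.0, 3.049]
wrist_force: [-2.3, 6.4, 3.8]
width: 0.0132
```

Run:
```python
from st import *
o=st()
```

```text
t 11.35 R 0.0799 ang 3.0397 turn 0.672 z 0.0720 F rad 2.9 tan -6.1 z 3.8 rot [3.14052596e+00 2.18043106e-04 3.04863462e+00] w 0.01322766874704789 tau [ 1.0264048e+00  3.3485003e-01 -6.5320317e-04]
```

>>> drive_tool([
  [[0.001,0,0,0.03,-0.11,0.1,0],[0.001,0,0,0.03,-0.11,0.2,0],[0.001,0,0,0.03,-0.11,0.3,0]],
])

```text
time: 11.65
tool_pos: [0.5189, -0.0348, 0.0693]
ee_rot: [3.14, 0.001, 3.048]
wrist_force: [-0.7, 5.0, 3.0]
width: 0.0137
```

Run:
```python
from st import *
o=st()
```

```text
t 11.65 R 0.0800 ang 3.0419 turn 0.674 z 0.0693 F rad 1.2 tan -4.9 z 3.0 rot [3.13989692e+00 7.21122957e-04 3.04793551e+00] w 0.013699369991600074 tau [ 1.16032999  0.12485828 -0.03059427]
```

>>> drive_tool([
  [[0.001,0,0,0.01,-0.11,0.1,0],[0.001,0,0,0.01,-0.11,0.2,0],[0.001,0,0,0.01,-0.11,0.3,0],[0.001,0,0,0.01,-0.11,0.3,0]],
])

```text
time: 12.05
tool_pos: [0.5189, -0.0349, 0.0664]
ee_rot: [3.139, 0.001, 3.047]
wrist_force: [-0.4, 5.8, 2.6]
width: 0.0138
```

Run:
```python
from st import *
o=st()
```

```text
t 12.05 R 0.0800 ang 3.0433 turn 0.675 z 0.0664 F rad 1.0 tan -5.7 z 2.6 rot [3.13913040e+00 9.96501379e-04 3.04723872e+00] w 0.013842515978092022 tau [ 1.21884919  0.08689147 -0.04513654]
```

>>> drive_tool([
  [[0.001,0,0,0,-0.11,0.08,0],[0.001,0,0,0,-0.11,0.14,0],[0.001,0,0,0,-0.11,0.14,0]],
])

```text
time: 12.35
tool_pos: [0.5189, -0.0351, 0.0651]
ee_rot: [3.138, 0.001, 3.046]
wrist_force: [-1.1, 6.2, 3.0]
width: 0.0137
```

Run:
```python
from st import *
o=st()
for n in ['side','scene']: snap(n,n+'11.png')
a=cv2.resize(cv2.imread('pics/scene11.png')[215:275,270:350],None,fx=5,fy=5,interpolation=cv2.INTER_CUBIC)
b=cv2.resize(cv2.imread('pics/side11.png')[210:270,290:370],None,fx=5,fy=5,interpolation=cv2.INTER_CUBIC)
cv2.imwrite('pics/z11.png',np.hstack([a,b]))
```

```text
t 12.35 R 0.0800 ang 3.0449 turn 0.677 z 0.0651 F rad 1.7 tan -6.0 z 3.0 rot [3.13840426e+00 1.00032660e-03 3.04645671e+00] w 0.013692523877403337 tau [1.20502487 0.1787624  0.04802018]
```

View pics/z11.png

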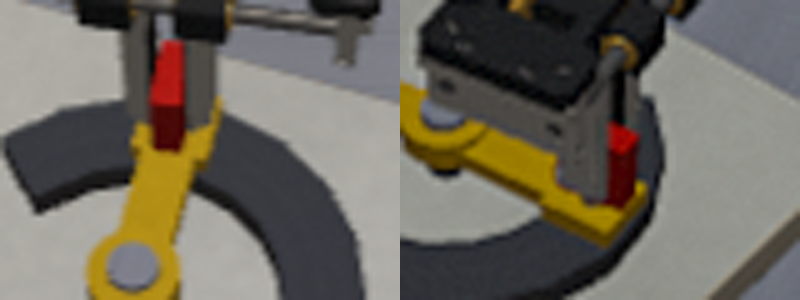

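>>> drive_tool([
  [[0.002,0,0,0,-0.1,0.07,0],[0.002,0,0,0,-0.1,0.12,0],[0.002,0,0,0,-0.1,0.12,0]],
])

```text
time: 12.75
tool_pos: [0.5189, -0.0351, 0.0648]
ee_rot: [3.139, 0.001, 3.046]
wrist_force: [-1.8, 5.5, 5.8]
width: 0.0139
```

Run:
```python
from st import *
o=st()
```

```text
t 12.75 R 0.0800 ang 3.0449 turn 0.677 z 0.0648 F rad 2.3 tan -5.3 z 5.8 rot [3.13876234e+00 1.22139430e-03 3.04585681e+00] w 0.013879423644521266 tau [ 1.19929206  0.416022   -0.06658398]
```

The pin is home: z has stopped at 0.0648 and Fz is rising. Now I'll ease the spring load onto the hole wall.

>>> drive_tool([
  [[0.002,0,0,0,-0.06,0.08,0],[0.002,0,0,0,-0.02,0.08,0],[0.002,0,0,0,0.02,0.08,0],[0.002,0,0,0,0.02,0.08,0]],
])

```text
time: 13.15
tool_pos: [0.5189, -0.0347, 0.0648]
ee_rot: [3.141, 0.001, 3.045]
wrist_force: [-1.8, 4.5, 5.3]
width: 0.0141
```

Run:
```python
from st import *
o=st()
```

```text
t 13.15 R 0.0800 ang 3.0406 turn 0.673 z 0.0648 F rad 2.3 tan -4.3 z 5.3 rot [3.14088457e+00 1.39896672e-03 3.04496953e+00] w 0.014114887964985721 tau [0.78887612 0.46256227 0.05417027]
```

>>> drive_tool([
  [[0.001,0,0,0,0.03,0.06,0],[0.001,0,0,0,0.07,0.06,0],[0,0,0,0,0.1,0.06,0],[0,0,0,0,0.1,0.06,0]],
])

```text
time: 13.55
tool_pos: [0.519, -0.0346, 0.0648]
ee_rot: [-3.14, 0.001, 3.044]
wrist_force: [-2.7, 0.6, 5.3]
width: 0.014
```

Run:
```python
from st import *
o=st()
```

```text
t 13.55 R 0.0800 ang 3.0389 turn 0.671 z 0.0648 F rad 2.8 tan -0.3 z 5.3 rot [-3.14029327e+00  1.48917870e-03  3.04430946e+00] w 0.01399466411982453 tau [ 0.3435372   0.5409777  -0.02068226]
```

The load has moved to the hole wall (tangential force now about 0). Opening.

>>> drive_tool([
  [[0,0,0,0,0.08,0.03,16],[0,0,0,0,0.06,0,20],[0,0,0,0,0.03,-0.02,28],[0,0,0,0,0,-0.05,38],[0,0,0,0,0,-0.05,38],[0,0,0,0,0,-0.05,38]],
])

```text
time: 14.15
tool_pos: [0.519, -0.0347, 0.0652]
ee_rot: [-3.14, 0.001, 3.044]
wrist_force: [-0.8, 0.1, 0.5]
width: 0.0357
```

Run:
```python
from st import *
o=st()
for n in ['side','scene','wrist']: snap(n,n+'12.png')
a=cv2.resize(cv2.imread('pics/scene12.png')[215:275,270:350],None,fx=5,fy=5,interpolation=cv2.INTER_CUBIC)
b=cv2.resize(cv2.imread('pics/side12.png')[210:270,290:370],None,fx=5,fy=5,interpolation=cv2.INTER_CUBIC)
c=cv2.resize(cv2.imread('pics/wrist12.png')[215:365,220:420],None,fx=2,fy=2)
cv2.imwrite('pics/z12.png',np.vstack([np.hstack([a,b]),np.hstack([c,c*0])]))
```

```text
t 14.15 R 0.0800 ang 3.0406 turn 0.673 z 0.0652 F rad 0.8 tan -0.0 z 0.5 rot [-3.14012202e+00  1.40307641e-03  3.04419756e+00] w 0.035681475745102234 tau [ 0.00819155 -0.01172417 -0.04464454]
```

View pics/z12.png

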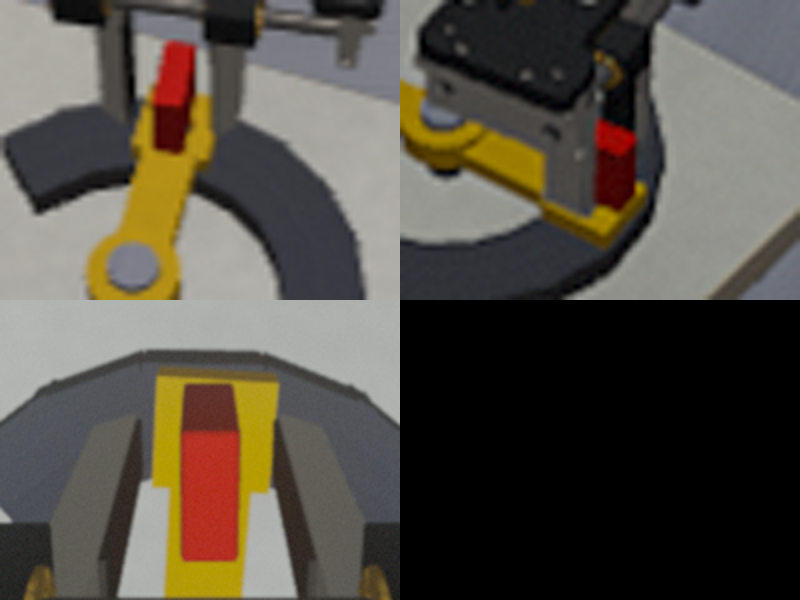

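The pin now stands on its own through the eye, with its shoulder on the plate. The arm is held back and the fingers are clear on both sides. Retreating straight up.

>>> drive_tool([
  [[0,0,0,0,0,-1,38],[0,0,0,0,0,-3,38],[0,0,0,0,0,-6,38],[0,0,0,0,0,-10,38],[0,0,0,0,0,-14,38],[0,0,0,4,0,-16,38],[0,0,0,8,0,-16,38],[0,0,0,8,0,-16,38],[0,0,0,8,0,-16,38],[0,0,0,8,0,-16,38]],
])

```text
time: 15.3
tool_pos: [0.4398, -0.0267, 0.2254]
ee_rot: [-3.14, 0.002, 3.044]
wrist_force: [-1.0, 0.6, -0.5]
width: 0.0357
```

Run:
```python
from st import *
o=st()
for n in ['side','scene']: snap(n,n+'13.png')
a=cv2.resize(cv2.imread('pics/scene13.png')[195:275,250:350],None,fx=4,fy=4,interpolation=cv2.INTER_CUBIC)
b=cv2.resize(cv2.imread('pics/side13.png')[200:280,270:370],None,fx=4,fy=4,interpolation=cv2.INTER_CUBIC)
cv2.imwrite('pics/z13.png',np.hstack([a,b]))
A=load('scene13.png');B=load('side13.png')
for s in (A,B):
    i=s['img'].astype(int); m=(i[...,2]>180)&(i[...,1]<70)&(i[...,0]<70); m[290:]=0; m[:,:285]=0; m[:,400:]=0
    v,u=np.nonzero(m); P=dep(s,np.c_[u,v]); print(len(u),P.mean(0),np.median(P[:,2]))
for n,p in [('carton',(431,260)),('jar',(427,192)),('flask',(113,210)),('pulley',(192,184))]: print(n,dep(A,[p]))
```

```text
t 15.30 R 0.1595 ang 3.0408 turn 0.673 z 0.2254 F rad 1.0 tan -0.5 z -0.5 rot [-3.14016257e+00  2.22410182e-03  3.04425283e+00] w 0.035715836085309996 tau [ 0.01119466 -0.02136809  0.03375439]Traceback (most recent call last):
  File "<stdin>", line 10, in <module>
  File "h.py", line 17, in dep
    c,d=ray(s,uv); return np.array([c+dd*s['depth'][int(v),int(u)] for dd,(u,v) in zip(d,uv)])
        ~~~^^^^^^
  File "h.py", line 11, in ray
    p=cv2.undistortPoints(np.array(uv,float).reshape(-1,1,2),K(s),np.array(s['dist_coeffs'],float)).reshape(-1,2)
      ~~~~~~~~~~~~~~~~~~~^^^^^^^^^^^^^^^^^^^^^^^^^^^^^^^^^^^^^^^^^^^^^^^^^^^^^^^^^^^^^^^^^^^^^^^^^^
cv2.error: OpenCV(4.12.0) /io/opencv/modules/calib3d/src/undistort.dispatch.cpp:347: error: (-215:Assertion failed) CV_IS_MAT(_src) && CV_IS_MAT(_dst) && (_src->rows == 1 || _src->cols == 1) && (_dst->rows == 1 || _dst->cols == 1) && _src->cols + _src->rows - 1 == _dst->rows + _dst->cols - 1 && (CV_MAT_TYPE(_src->type) == CV_32FC2 || CV_MAT_TYPE(_src->type) == CV_64FC2) && (CV_MAT_TYPE(_dst->type) == CV_32FC2 || CV_MAT_TYPE(_dst->type) == CV_64FC2) in function 'cvUndistortPointsInternal'
```

View pics/z13.png

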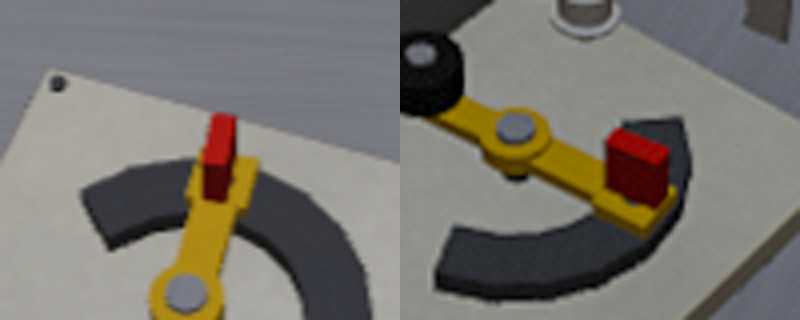

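View pics/scene13.png

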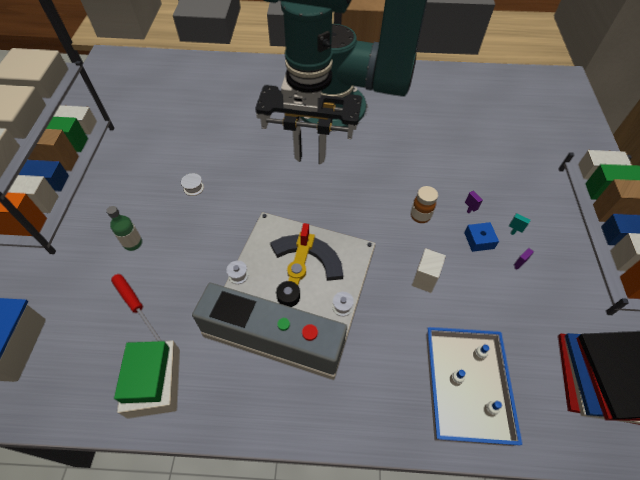

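The red grip stands upright on the eye plate, at about (304,234) in the scene view, and the arm stays back. I'll check the height of its top, which should be 96 mm when home.

Run:
```python
from st import *
A=load('scene13.png');B=load('side13.png')
for s,(x0,x1,y0,y1) in ((A,(295,315,220,250)),(B,(310,345,225,260))):
    i=s['img'].astype(int); m=np.zeros((480,640),bool); m[y0:y1,x0:x1]=((i[...,2]>130)&(i[...,1]<70)&(i[...,0]<70))[y0:y1,x0:x1]
    v,u=np.nonzero(m); P=dep(s,np.c_[u,v]+.0); print(len(u),np.percentile(P[:,2],[10,50,90]),P.mean(0))
for n,p in [('hub',(297,268)),('plate',(300,254))]: print(n,dep(A,[p]))
for n,p in [('plate',(334,257)),('hub',(299,232))]: print(n,dep(B,[p]))
b=cv2.imread('pics/side13.png')[225:265,310:350].repeat(14,0).repeat(14,1);cv2.imwrite('pics/z14.png',b)
```

```text
70 [0.09405757 0.09541788 0.09674275] [ 0.5207381  -0.0336071   0.09538793]
58 [0.09386891 0.09590951 0.09741504] [ 0.51861222 -0.03226586  0.09581772]
hub [[ 0.60075536 -0.0430302   0.06760803]]
plate [[ 0.55927648 -0.04070774  0.05648612]]
plate [[ 0.50137787 -0.02299173  0.04698039]]
hub [[ 0.59704768 -0.04463901  0.0637066 ]]
```

View pics/z14.png

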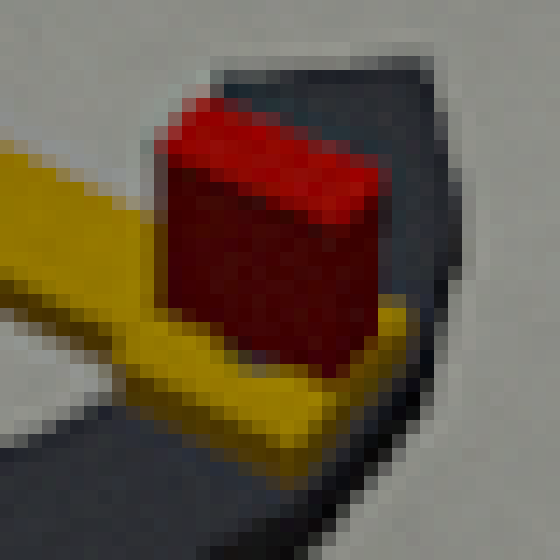

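```bash
python3 -c "
from bench import robot
print(robot.close_job())"
```

```text
the job is handed in; nothing more can be done
None
```

The red pin is in the locking hole and holds the tension arm back at about 0.67 rad. I handed the job in a little after 15 s on the robot's clock; no verdict was given.

I took the pin from its block, lowered it into the eye, and swung the arm round with it. I then eased it down into the hole, let the hole wall take the spring load, opened the fingers and backed off.

- **Home:** the top of the grip reads 95.4 mm in one camera and 95.9 mm in the other, against 96 mm when fully home. The descent also stopped with the push rising to about 5.8 N.
- **Upright and held:** in the last pictures the pin stands upright with its shoulder on the eye plate. The arm stayed back after I let go, and the robot is clear of everything.
- **Forces:** the wrist readings stayed below about 8 N while the pin was in the eye and strip. I did not read the pin-to-drive force directly.
- **Bystanders:** they look unmoved in the final picture, but I did not measure them, because the first version of that check script crashed.
- **Disagreements:** the two fixed cameras differed by about 5 mm in x for raised points, so I averaged them with the wrist camera and relied on the light-force descent. One last side-camera depth reading, aimed at the eye plate, gave 47 mm instead of 58 mm. I think that pixel landed on the strip.

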